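Reset the frozen handheld terminal in its charging bay

TASK

The tall handheld terminal standing in one of the charging station's two bays has frozen; the short block in the other bay is only a spare battery. Take the reset pin out of its holder, reach its tip down through the small round hole in front of the bay where the terminal stands, and hold the recessed button under it fully down, finishing with the pin still in the gripper and the button still held down. Do not press the other bay's button, and leave everything else where it stands.

Things in the scene. Friction and masses are not known exactly. Their poses are not given: they have to be found in the camera images.
- station: fixed grey charging station, a low block 180 (its x) x 230 (y) x 60 mm tall; origin at the centre of its underside, z up, yaw within 0.35 rad. Two bays, left (+y) and right (-y), each with an upright slot 35 mm deep centred at x = +45, y = +/-55 mm and, in front of it (towards -x, the robot), a small round hole in the flat top at x = -50, y = +/-55 mm
- hole_left (a point): centre of the mouth of the left bay's round hole, level with the station's flat top, 60 mm above the bench; axes as the station's. The hole is 13 mm across, straight down, framed by a dark flat 30 mm square bezel. The white button inside is 11 mm across, its top 18 mm below the mouth
- hole_right (a point): the same for the right bay's hole
- reset_left (a joint): travel of the left bay's recessed button: 0 released, 0.005 m fully down; a spring pushes it back up (1.5 N to start moving, 5 N fully down), with a firm stop at the bottom
- reset_right (a joint): the same for the right bay's button
- terminal: black handheld terminal, screen and keypad on its -x face, standing upright in a slot of the left or the right bay; 78 wide (y) x 30 x 149 mm tall, loose; origin at the centre of its underside, 25 mm above the bench. Its top is 114 mm above the station's top
- battery: short black battery block, 72 wide (y) x 26 x 67 mm tall, loose, standing in the other bay's slot; origin at the centre of its underside, 25 mm above the bench
- holder: fixed dark steel block 60 x 60 x 54 mm with a round hole 11 mm across through its middle, open at the top, in which the reset pin stands; origin at the centre of its underside
- reset_pin: reset pin standing tip down in the holder, tip 4 mm above the bench, about 60 g; origin at the tip, z up along the pin. From the tip: round steel shaft 7 mm across to z = 50 mm; round black collar 26 mm across, z = 50 to 54 mm, resting on the holder; square black handle 18 x 18 mm, z = 54 to 116 mm, flat sides along its x and y. Lift it straight up 55 mm or more to clear the holder
- pin_tip (a point): the tip of the reset pin (its origin)
- pin_grip (a point): a point on the pin's axis 88 mm above the tip, inside the square handle: a good place to grip
- label_roll: roll of blank labels standing on its flat side, 84 mm across, 50 mm tall, a bystander; origin at the centre of its underside
- flask: dark blue drinking flask, 72 mm across, 200 mm tall, a bystander; origin at the centre of its underside
- marker: white marker pen lying on the bench, 130 mm long, a bystander; origin at the centre of its underside
- small_carton: closed cardboard carton 160 x 200 x 110 mm, a bystander; origin at the centre of its underside
- tape_dispenser: blue desk tape dispenser 130 x 55 x 92 mm, a bystander; origin at the centre of its underside
- box_cutter: closed grey box cutter lying flat, about 170 mm long, a bystander; origin at the centre of its underside

How it is judged:
By the outcome, as a careful person would: the job done as asked, in the order asked, and still so for the second after the job is handed in, while the arm keeps its last pose, push and grip.
It also fails if it takes over 34 s, if anything falls off the work surface, if the arm or the gripper's body presses on something with over 40 N, if the wrist force passes 120 N, or if a joint passes its speed limit or range.

ROBOT

A 7-joint arm with a two-finger parallel gripper is mounted at the origin on the work surface. World frame = base frame: x ahead of the robot, y to its left, z up, the work surface at z = 0. Lengths are in m, angles in degrees, forces in N, time in s.
With the tool pointing down it reaches from about 0.35 to 0.9 m from the base axis. Payload 7.2 kg.
Tool frame: the origin (TCP) lies between the finger pads; the fingertips stand 8 mm ahead of it and the grasp point (between the pads) lies 11 mm behind it; z points along the fingers, y is the line along which they close (so a half turn about z gives the same grasp; the last joint's range is limited). The gripper opens to 88 mm and grips with 3 to 60 N. Pads are 20 mm wide; open, the fingers measure 115 mm over their backs; the gripper's body (75 mm by 178 mm) begins 61 mm behind the grasp point.
Start: joints at [-68.595, 23.554, -0.728, 91.456, 0.321, 64.991, -4.71], TCP at [0.267, 0.565, 0.195] pointing down, gripper open.
Joint ranges: [-169.25, 169.25], [-16.82, 113.86], [-84.01, 82.57], [7.8, 145.47], [-59.2, 239.2], [7.22, 106.19], [-163.78, 163.78]. Speed limits (degrees/s): [136.94, 136.94, 172.46, 172.46, 180, 180, 180].

INTERFACE

Orientations are given as [roll, pitch, yaw] about the fixed x, y, z axes, in that order (R = Rz(yaw) Ry(pitch) Rx(roll)).
In Python, from workcell import manip gives the robot as it stands. The module is installed in compiled form; this text tells all that it offers.
- The arm moves only by the tool play_rows, never from a script. Its argument "targets" is a list of rows, each a list of 6 numbers: the shift along the tool's x, y, z in m, then the turn, a rotation vector about the tool's x, y, z in rad. In form: [[x, y, z, rx, ry, rz], ...]. A call has 1 to 12 rows; each row shifts and turns the commanded pose from where the row before left it, along the tool's axes as they then stand; what a row does not reach is not made up. A row lasts 1/8 s, in which the tool goes at most 62.5 mm and 10.7 degrees, less where a joint would pass 70% of its speed; a pose out of reach is approached as far as the arm can. A call with a gripper value outside its range is refused whole. "jaw" is the finger opening in m, from 0 to 0.0878, set as the call begins (left out, the last holds). The fingers move at their own pace and stop on an object; "newtons" is the grip in N (left out, the last holds). Time passes only in rows, so rows that do not move let the fingers close. It gives the time, the measured TCP pose, the force, the opening and the grip force at its end, in the units of the state.
- manip.read_state(): the state, without advancing time (a new reading comes with each control period).
- manip.read_camera(name): name is "scene" or "top" or "wrist"; returns (picture, depth): 480x640x3 uint8, red, green, blue; 480x640 float32, m along the optical axis (not along the pixel's ray), 0 where there is no reading.
- manip.camera_params(name): a dict with "fx", "fy", "cx", "cy" (pixels), "rvec" (rotation vector, rad) and "tvec" (3), from world to camera coordinates, as OpenCV has them. Camera axes: x right, y down, z forward; pixel columns grow to the right and rows downward; lengths in m; the calibration is good to about 2 mm. A picture is of the moment at which its call begins: read the wrist's pose just before it. camera_params takes no time and is no camera call; for the wrist camera it gives the pose at the moment of the call.
- manip.close_job(): hands the job in; it is judged then, once.
The state is a dict: "t": time; "q": joint angles; "qvel": joint speeds; "effort": joint torques, N m; "position": TCP position; "orientation": TCP orientation; "ft_force": force on the tool from outside, world axes, zero at the start; "torque": the same for the moment, N m; "finger_gap": opening from 0.0 (shut) to 1.0 (fully open); "grip_force": force on a finger pad.
Only numpy, scipy, OpenCV 4.12 (cv2) and the standard library are available. Lean on these libraries where they do the work, as an engineer would, in place of code of your own. Each camera call takes 0.05 s, during which the arm holds its last target. There are 200 camera calls.

## Working session

There is one attempt and no reset: what is moved stays moved. The work goes in short steps, Python scripts to look and compute and a tool call to move; the robot and the scene stay as the last step left them, time stands still between calls to the robot, and variables do not carry over. Pictures are saved under pics/ and viewed, at most 10 in all, crops included, and the job is handed in when it is done.

Besides the shell and the picture viewer there is one more tool, called after "Call:" as name([rows], argument=value, ...), one row to a line, values as JSON. play_rows: Moves the arm, as the interface text tells. Its arguments: {"type":"object","properties":{"targets":{"type":"array","items":{"type":"array","items":{"type":"number"}}},"jaw":{"type":"number"},"newtons":{"type":"number"}},"required":["targets"]}

```bash
mkdir -p pics; cat > h.py <<'E'
import numpy as np, cv2
from workcell import manip
from scipy.spatial.transform import Rotation as R
def snap(n,f):
    P=manip.camera_params(n); im,d=manip.read_camera(n)
    cv2.imwrite(f'pics/{f}.png',im[:,:,::-1]); np.savez(f'pics/{f}.npz',im=im,d=d,**{k:np.array(v) for k,v in P.items()})
def load(f): return np.load(f'pics/{f}.npz')
def pt(D,u,v,z=None):
    Rm=cv2.Rodrigues(D['rvec'].astype(float))[0]; t=D['tvec'].reshape(3)
    r=np.array([(u-D['cx'])/D['fx'],(v-D['cy'])/D['fy'],1.])
    c=-Rm.T@t; w=Rm.T@r
    if z is not None: return c+w*(z-c[2])/w[2]
    return c+w*D['d'][int(round(v)),int(round(u))]
def cloud(D):
    Rm=cv2.Rodrigues(D['rvec'].astype(float))[0]; t=D['tvec'].reshape(3)
    v,u=np.mgrid[:480,:640]; d=D['d']
    c=np.stack([(u-D['cx'])/D['fx']*d,(v-D['cy'])/D['fy']*d,d],-1)
    return (c-t)@Rm
E
python3 - <<'E'
from h import *
for n in('top','scene'): snap(n,n+'0')
s=manip.read_state(); print(s)
E
```

```text
{'t': 0.1, 'q': array([-68.5949969 ,  23.59389047,  -0.72796306,  91.49815134,
         0.32279494,  64.99017599,  -4.71025435]), 'qvel': array([-0.03311176, -0.05261289,  0.00066291, -0.07706623,  0.07843177,
       -0.02023931, -0.0503432 ]), 'effort': array([ 2.78807791e-03, -5.89093995e+01,  6.43873382e-01, -2.91715211e+01,
       -5.37745818e-02,  1.43497152e-02,  5.42747262e-05]), 'position': array([0.26706735, 0.56453266, 0.1946179 ]), 'orientation': array([-1.79920176e+02,  7.55546027e-03,  1.54688742e+02]), 'ft_force': array([ 0.49302134,  0.65070002, -0.47977035]), 'torque': array([ 0.00966498, -0.00515124, -0.01411843]), 'grip_force': 0.0, 'finger_gap': 0.9996899846625419}
```

View pics/top0.png

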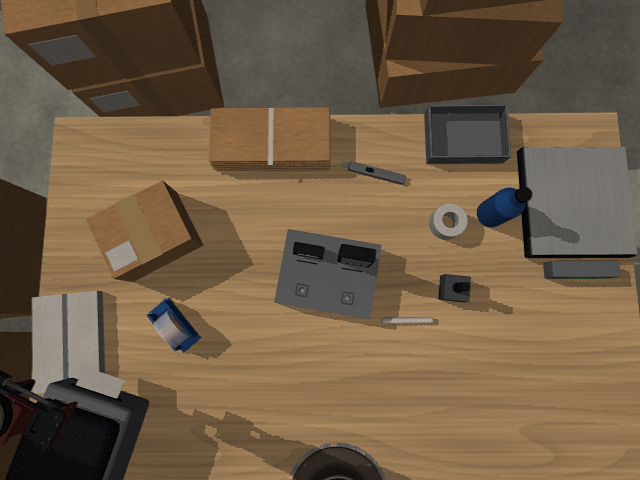

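View pics/scene0.png

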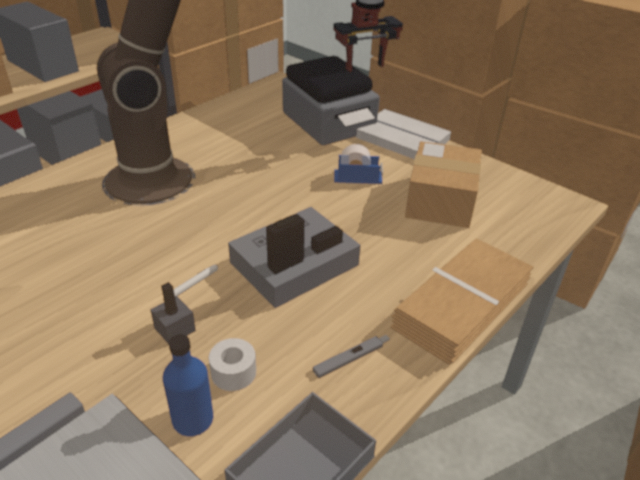

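The top view shows the holes at about (302,290) and (348,298), and the pin at (460,288) in its holder. The scene view shows the tall block in the bay nearer the holder, which is the right one. Next I'll measure both.

```bash
python3 - <<'E'
from h import *
D=load('top0'); C=cloud(D); u0=D['im']
for n,(u,v) in dict(hl=(302,290),hr=(348,298)).items(): print(n,pt(D,u,v,.06))
# station top rect
m=(abs(C[...,2]-.06)<.006); m[:225]=0;m[325:]=0;m[:,:265]=0;m[:,390:]=0
r=cv2.minAreaRect((C[m][:,:2]*1000).astype(np.float32)); print('station',r)
for n,(a,b,c,d) in dict(L=(285,330,235,265),Rr=(332,380,235,270)).items():
    s=C[c:d,a:b].reshape(-1,3); z=s[:,2].max(); k=s[s[:,2]>z-.01]; print(n,z,k.mean(0),len(k))
s=C[270:305,435:480].reshape(-1,3)
k=s[s[:,2]>.105]; print('pin',k[:,2].max(),k[k[:,2]>.112].mean(0),cv2.minAreaRect((k[k[:,2]>.112][:,:2]*1000).astype(np.float32)),len(k))
k=s[abs(s[:,2]-.054)<.006]; print('holder',cv2.minAreaRect((k[:,:2]*1000).astype(np.float32)))
im=u0[:,:,::-1]
a=cv2.resize(im[265:315,280:380],None,fx=7,fy=7,interpolation=cv2.INTER_CUBIC)[:, :]
b=cv2.resize(im[268:308,430:490],None,fx=6,fy=6,interpolation=cv2.INTER_CUBIC)
o=np.zeros((350+240,700,3),np.uint8);o[:350]=a;o[350:,:360]=b;cv2.imwrite('pics/c1.png',o)
E
```

```text
hl [0.48180516 0.07886562 0.06      ]
hr [ 0.46261131 -0.02989483  0.06      ]
station ((522.0850830078125, 16.564598083496094), (230.2987823486328, 180.2637481689453), 79.91248321533203)
L 1.1368160052620246 [0.42982686 0.03710145 1.13681601] 6
Rr 1.1368160052620246 [0.42982686 0.03710145 1.13681601] 4
pin 1.1368160052620246 [ 0.47989024 -0.24862949  0.24562815] ((464.01556396484375, -131.16554260253906), (19.869205474853516, 342.8349304199219), 8.168195724487305) 90
holder ((487.11700439453125, -289.5844421386719), (60.964271545410156, 60.15599060058594), 83.22439575195312)
```

View pics/c1.png

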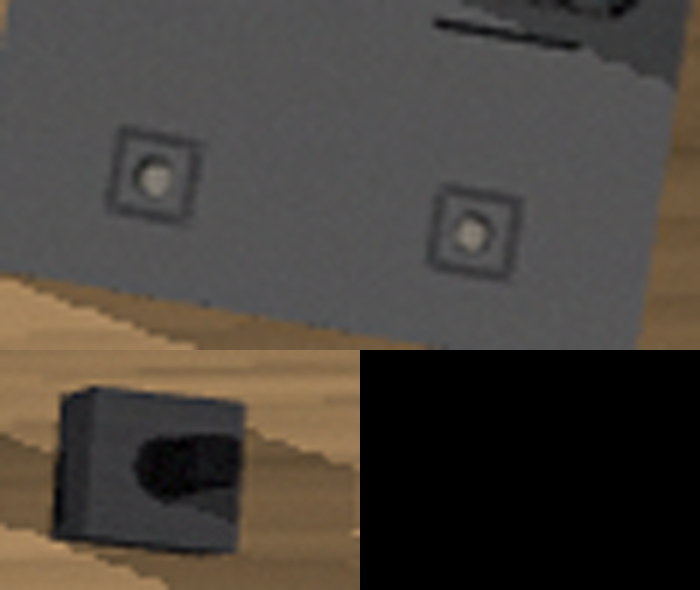

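The crop shows the bezels, with the right hole centred near (347.5,298), and the holder with the pin's collar and handle. The depth maximum picks up stray points, so I'll filter those out.

```bash
python3 - <<'E'
from h import *
D=load('top0'); C=cloud(D)
C[(D['d']<.1)]=-9
for n,(a,b,c,d) in dict(L=(285,330,235,265),R=(332,380,235,270)).items():
    s=C[c:d,a:b].reshape(-1,3); s=s[s[:,2]<.3]; z=np.percentile(s[:,2],98); k=s[s[:,2]>z-.01]; print(n,z,k.mean(0),len(k))
s=C[270:305,435:480].reshape(-1,3); s=s[s[:,2]<.3]
for lo,hi in((.112,.13),(.07,.112)):
  k=s[(s[:,2]>lo)&(s[:,2]<hi)]; print(k.mean(0),len(k),cv2.minAreaRect((k[:,:2]*1000).astype(np.float32)) if len(k) else 0)
S=load('scene0'); C=cloud(S); C[S['d']<.1]=-9
s=C.reshape(-1,3); k=s[(np.hypot(s[:,0]-.487,s[:,1]+.29)<.03)&(s[:,2]>.065)&(s[:,2]<.14)]
print('scene',len(k),k[:,2].max(),k.mean(0),k[:,:2].min(0),k[:,:2].max(0))
s=manip.read_state()
# geometry near wrist cam
P=manip.camera_params('wrist'); Rm=cv2.Rodrigues(np.array(P['rvec'],float))[0]; c=-Rm.T@np.array(P['tvec']).reshape(3)
T=R.from_euler('xyz',s['orientation'],degrees=True).as_matrix()
print('cam in tool',T.T@(c-s['position']),(T.T@Rm.T).round(3),P['fx'])
print(T.round(3))
print('d to pin tool axes',T.T@(np.array([.487,-.290,.195])-s['position']))
E
```

```text
L 0.09343959470260614 [0.57496767 0.0626138  0.09044994] 347
R 0.17460391606606115 [ 0.55563966 -0.04486593  0.17030264] 483
[ 0.48704215 -0.28944819  0.1183156 ] 70 ((487.3122863769531, -289.6012878417969), (18.522546768188477, 18.454755783081055), 74.86981964111328)
[ 0.48597158 -0.28278468  0.09234268] 52 ((484.14154052734375, -285.15576171875), (22.571252822875977, 11.082903861999512), 31.133424758911133)
scene 310 0.12266269414225632 [ 0.49082146 -0.29010031  0.09737153] [ 0.47385919 -0.29832228] [ 0.49808326 -0.27815209]
cam in tool [ 7.78246327e-02 -2.78104399e-05 -1.90123350e-01] [[-0.    -0.958 -0.286]
 [ 1.    -0.     0.001]
 [-0.001 -0.286  0.958]] 425.59665945631315
[[-0.904  0.428 -0.   ]
 [ 0.428  0.904 -0.001]
 [-0.    -0.001 -1.   ]]
d to pin tool axes [-5.64161894e-01 -6.78467050e-01  6.37532147e-04]
```

The terminal is in the right bay (top at 0.1746). The pin is at (0.487, -0.2895) with its handle top near 0.12, as it should be. I'll raise the arm and swing around the base.

Call:
play_rows([
  [0,0,-0.05,0,0,0],
  [0,0,-0.05,0,0,0],
  [0,0,-0.05,0,0,0],
  [-0.058,-0.006,0,0,0,0.0925],
  [-0.058,-0.006,0,0,0,0.0925],
  [-0.058,-0.006,0,0,0,0.0925],
  [-0.058,-0.006,0,0,0,0.0925],
  [-0.058,-0.006,0,0,0,0.0925],
  [-0.058,-0.006,0,0,0,0.0925],
  [-0.058,-0.006,0,0,0,0.0925],
  [-0.058,-0.006,0,0,0,0.0925],
  [-0.058,-0.006,0,0,0,0.0925],
], jaw=0.0878)

```text
t: 1.6
position: [0.5786, 0.159, 0.3448]
orientation: [-180.0, 0.0, 106.8]
ft_force: [0.8, -0.7, -0.1]
finger_gap: 1.003
grip_force: 0.0
```

Call:
play_rows([
  [-0.058,-0.006,0,0,0,0.0925],
  [-0.058,-0.006,0,0,0,0.0925],
  [-0.058,-0.006,0,0,0,0.0925],
  [-0.058,-0.006,0,0,0,0.0925],
  [-0.058,-0.006,0,0,0,0.0925],
  [-0.058,-0.006,0,0,0,0.0925],
  [-0.058,-0.006,0,0,0,0.0925],
  [-0.058,-0.006,0,0,0,0.0925],
  [-0.058,-0.006,0,0,0,0.0925],
  [0,0,0,0,0,0],
])

```text
t: 2.85
position: [0.4847, -0.346, 0.3457]
orientation: [180.0, 0.1, 58.7]
ft_force: [0.8, 0.2, -0.5]
finger_gap: 1.0
grip_force: 0.0
```

Call:
play_rows([
  [0,0,0,0,0,0.165],
  [0,0,0,0,0,0.165],
  [0,0,0,0,0,0.165],
  [0,0,0,0,0,0.165],
  [0,0,0,0,0,0.165],
  [0,0,0,0,0,0.165],
  [0,0,0,0,0,0.165],
  [0,0,0,0,0,0],
])

```text
t: 3.85
position: [0.4893, -0.34, 0.3448]
orientation: [-180.0, 0.1, -6.7]
ft_force: [-0.9, -0.1, 0.3]
finger_gap: 1.002
grip_force: 0.0
```

```bash
cat > go.py <<'E'
from h import *
def rel(x,y,z,yaw):
    s=manip.read_state(); T=R.from_euler('xyz',s['orientation'],degrees=True)
    G=R.from_euler('xyz',[180,0,yaw],degrees=True)
    print('t',s['t'],'pos',s['position'].round(4),s['orientation'].round(2),'q7',s['q'][6].round(1),'F',s['ft_force'].round(2))
    print('shift',T.inv().apply(np.array([x,y,z])-s['position']).round(4),'turn',(T.inv()*G).as_rotvec().round(4))
E
python3 - <<'E'
from go import *
rel(.487,-.2895,.2,-12)
snap('wrist','w1')
E
```

```text
t 3.85 pos [ 0.4893 -0.34    0.3448] [-1.7998e+02  5.0000e-02 -6.7200e+00] q7 -49.8 F [-0.86 -0.09  0.26]
shift [-0.0081 -0.0499  0.1448] turn [-0.0002  0.0009  0.0921]
```

View pics/w1.png

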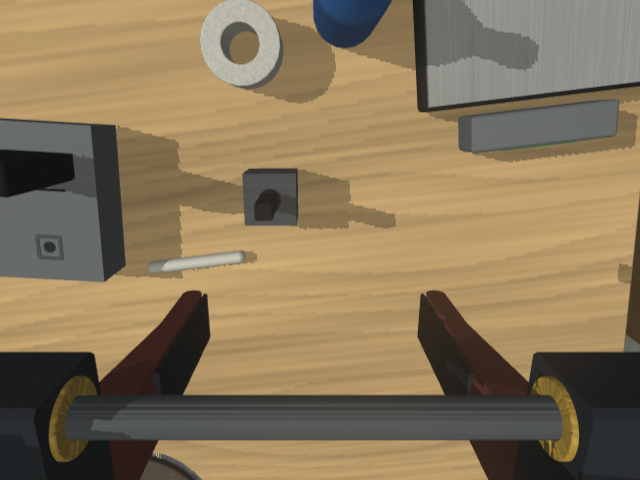

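The wrist view shows the pin handle top at about (263,212) and the right hole at (50,247). I'll move above the pin and measure it close up.

Call:
play_rows([
  [-0.004,-0.025,0,0,0,0.05],
  [-0.004,-0.025,0.05,0,0,0.04],
  [0,0,0.05,0,0,0],
  [0,0,0.045,0,0,0],
  [0,0,0,0,0,0],
  [0,0,0,0,0,0],
])

```text
t: 4.65
position: [0.4887, -0.2912, 0.202]
orientation: [180.0, -0.1, -12.0]
ft_force: [0.2, -0.1, 0.6]
finger_gap: 1.0
grip_force: 0.0
```

```bash
python3 - <<'E'
from go import *
rel(.487,-.2895,.081,-12)
snap('wrist','w2')
for f in('w1','w2'):
    D=load(f); C=cloud(D); C[D['d']<.05]=-9
    s=C.reshape(-1,3); s=s[np.hypot(s[:,0]-.487,s[:,1]+.2895)<.06]
    k=s[abs(s[:,2]-.12)<.004]; print('pin',len(k),k.mean(0),cv2.minAreaRect((k[:,:2]*1000).astype(np.float32)))
    k=s[abs(s[:,2]-.054)<.003]; print('holder',len(k),cv2.minAreaRect((k[:,:2]*1000).astype(np.float32)))
im=load('w2')['im'][:,:,::-1]
cv2.imwrite('pics/w2v.png',im)
E
```

```text
t 4.65 pos [ 0.4887 -0.2912  0.202 ] [ 1.7997e+02 -9.0000e-02 -1.1970e+01] q7 -55.3 F [ 0.21 -0.06  0.59]
shift [-0.0022 -0.0014  0.121 ] turn [ 0.0006 -0.0015  0.0006]
pin 328 [ 0.48654965 -0.28925389  0.1206414 ] ((486.21417236328125, -288.8487854003906), (18.00309181213379, 17.515087127685547), 83.31905364990234)
holder 2071 ((485.9840087890625, -288.6837158203125), (60.07646560668945, 59.4842414855957), 83.5141372680664)
pin 703 [ 0.48680758 -0.28905127  0.12053341] ((486.2187805175781, -288.8670654296875), (18.00530242919922, 18.172500610351562), 84.44142150878906)
holder 3980 ((485.91986083984375, -288.7962646484375), (60.10216522216797, 60.39498519897461), 83.41059875488281)
```

View pics/w2.png

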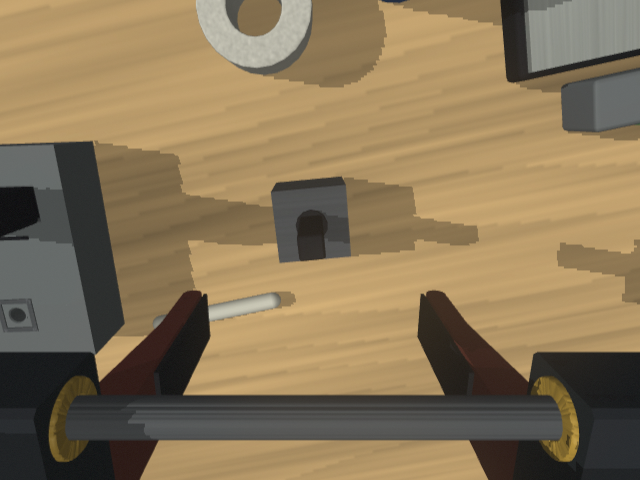

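The wrist picture shows the pin at (312,230), between and ahead of the fingers. Its yaw is about -6.3°, the same as the holder's. I'll align and descend.

Call:
play_rows([
  [-0.0026,-0.0017,0,0,0,-0.1],
  [0,0,0.03,0,0,0],
  [0,0,0.03,0,0,0],
  [0,0,0.03,0,0,0],
  [0,0,0.02,0,0,0],
  [0,0,0.011,0,0,0],
  [0,0,0,0,0,0],
  [0,0,0,0,0,0],
])

```text
t: 5.7
position: [0.4864, -0.2888, 0.0803]
orientation: [180.0, -0.1, -6.3]
ft_force: [0.8, -0.4, -0.6]
finger_gap: 1.002
grip_force: 0.0
```

```bash
python3 -c "
from go import *
rel(.4865,-.289,.081,-6.3)"
```

```text
t 5.7 pos [ 0.4864 -0.2888  0.0803] [ 1.7997e+02 -8.0000e-02 -6.3100e+00] q7 -43.9 F [ 0.79 -0.35 -0.65]
shift [ 0.0002  0.0002 -0.0007] turn [ 0.0004 -0.0013 -0.0003]
```

Call:
play_rows([
  [0,0,0,0,0,0],
  [0,0,0,0,0,0],
  [0,0,0,0,0,0],
  [0,0,0,0,0,0],
  [0,0,0,0,0,0],
  [0,0,0,0,0,0],
  [0,0,0,0,0,0],
  [0,0,0,0,0,0],
], jaw=0.0, newtons=45)

```text
t: 6.7
position: [0.4857, -0.2883, 0.0793]
orientation: [-180.0, 0.0, -6.3]
ft_force: [-0.7, -0.3, -0.0]
finger_gap: 0.196
grip_force: 45.0
```

Call:
play_rows([
  [0,0,-0.01,0,0,0],
  [0,0,-0.02,0,0,0],
  [0,0,-0.02,0,0,0],
  [0,0,-0.03,0,0,0],
  [0,0,-0.04,0,0,0],
  [0,0,0,0,0,0],
  [0,0,0,0,0,0],
])

```text
t: 7.58
position: [0.4858, -0.288, 0.1997]
orientation: [-180.0, -0.0, -6.3]
ft_force: [0.1, 1.0, -0.7]
finger_gap: 0.201
grip_force: 45.0
```

```bash
python3 - <<'E'
from go import *
snap('wrist','w3'); snap('scene','s3')
# station from earlier wrist view
for f in('w1','w3','top0'):
    D=load(f); C=cloud(D); C[D['d']<.05]=-9
    s=C.reshape(-1,3); k=s[(abs(s[:,2]-.06)<.003)&(np.hypot(s[:,0]-.522,s[:,1]-.0166)<.16)]
    print(f,len(k),k[:,:2].min(0),k[:,:2].max(0),cv2.minAreaRect((k[:,:2]*1000).astype(np.float32)))
rel(.4630,-.0290,.2,-10.1)
E
```

```text
w1 12246 [ 0.4122617  -0.11078591] [0.60521158 0.04158954] ((510.84173583984375, -35.00032043457031), (123.70184326171875, 181.00376892089844), 79.64400482177734)
w3 14280 [ 0.41193372 -0.11095387] [ 0.59650309 -0.01147114] ((506.00140380859375, -61.90666961669922), (69.70832061767578, 181.17893981933594), 79.53196716308594)
top0 4896 [ 0.41361238 -0.11095222] [0.62936606 0.14521158] ((521.953125, 16.604324340820312), (230.26673889160156, 179.9900360107422), 79.91248321533203)
t 7.675 pos [ 0.4854 -0.2878  0.1988] [-1.7997e+02  6.0000e-02 -6.3100e+00] q7 -50.5 F [ 0.74  0.1  -0.14]
shift [-0.0507 -0.2548 -0.001 ] turn [-0.0005  0.0011  0.0662]
```

View pics/w3.png

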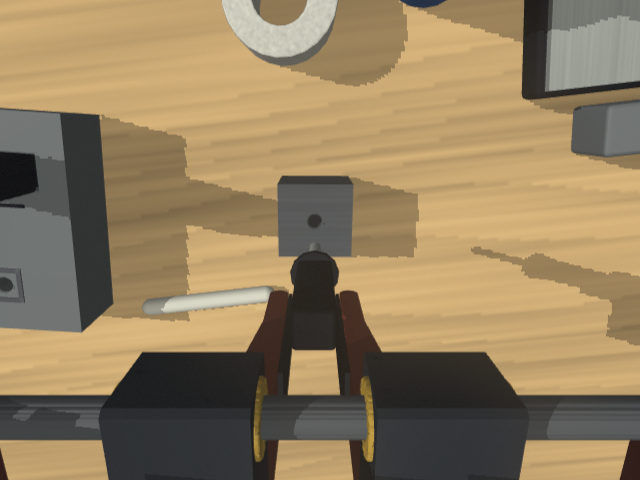

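The pin is held and clear of the holder, with its tip near (314,246) and the holder's hole at (314,221). I'll carry it over the right hole.

Call:
play_rows([
  [-0.008,-0.04,0,0,0,0.011],
  [-0.008,-0.043,0,0,0,0.011],
  [-0.008,-0.043,0,0,0,0.011],
  [-0.008,-0.043,0,0,0,0.011],
  [-0.008,-0.043,0,0,0,0.011],
  [-0.008,-0.043,0,0,0,0.011],
  [0,0,0.02,0,0,0],
  [0,0,0,0,0,0],
  [0,0,0,0,0,0],
  [0,0,0,0,0,0],
])

```text
t: 8.93
position: [0.4736, -0.03, 0.1798]
orientation: [-180.0, -0.0, -10.2]
ft_force: [-0.1, 0.2, -0.2]
finger_gap: 0.202
grip_force: 45.0
```

```bash
python3 - <<'E'
from go import *
rel(.4630,-.0290,.160,-10.1)
s=manip.read_state();snap('wrist','w4')
T=R.from_euler('xyz',s['orientation'],degrees=True)
D=load('w4')
for p in (s['position']+T.apply([0,0,.0755]), [.463,-.029,.06],[.463,-.029,.042]):
    print(cv2.projectPoints(np.array([p],float),D['rvec'].astype(float),D['tvec'].astype(float),np.array([[D['fx'],0,D['cx']],[0,D['fy'],D['cy']],[0,0,1.]]),None)[0].ravel())
im=D['im'][150:300,240:400,::-1]
cv2.imwrite('pics/w4c.png',cv2.resize(im,None,fx=4,fy=4,interpolation=cv2.INTER_CUBIC))
E
```

```text
t 8.925 pos [ 0.4736 -0.03    0.1798] [-1.800e+02 -3.000e-02 -1.019e+01] q7 -88.2 F [-0.07  0.16 -0.24]
shift [-0.0106  0.0009  0.0198] turn [-0.     -0.0006 -0.0015]
[313.56346999 246.09421198]
[314.77468628 242.89731595]
[314.73491612 236.6284285 ]
```

View pics/w4c.png

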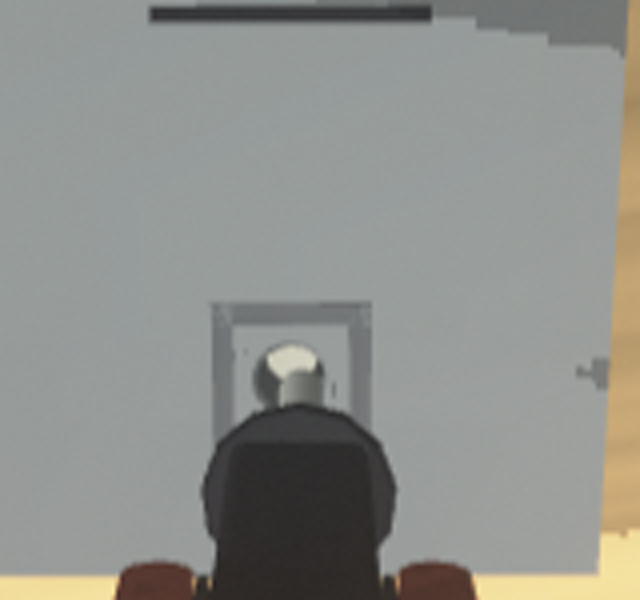

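In the crop the mouth is centred near (290,378), which is full-frame (312.6,244.6). The tip is near (301,388), which is (315.2,247). I'll compute the offset from those.

```bash
python3 - <<'E'
from go import *
D=load('w4'); h=pt(D,312.6,244.6,.06); p=pt(D,315.2,247,.1043); print(h,p)
T=R.from_euler('xyz',manip.read_state()['orientation'],degrees=True)
print('tool shift',T.inv().apply(h-p).round(4))
# bezel contour sub-check: dark pixels on the station top
C=cloud(D); g=D['im'].mean(2); print(D['cx'],D['cy'])
k=(abs(C[...,2]-.06)<.003)&(np.hypot(C[...,0]-h[0],C[...,1]-h[1])<.024)&(g<135)
r=cv2.minAreaRect((C[k][:,:2]*1000).astype(np.float32)); print(r)
E
```

```text
[ 0.46196683 -0.02713823  0.06      ] [ 0.472854   -0.03096413  0.1043    ]
tool shift [-0.0114 -0.0018  0.0443]
313.40781765904126 246.0018365053861
((461.9820251464844, -28.074283599853516), (33.68128204345703, 30.889379501342773), 80.51485443115234)
```

Call:
play_rows([
  [-0.0112,-0.0016,0,0,0,0],
  [0,0,0.015,0,0,0],
  [0,0,0.015,0,0,0],
  [0,0,0.008,0,0,0],
  [0,0,0,0,0,0],
  [0,0,0,0,0,0],
])

```text
t: 9.72
position: [0.4628, -0.0259, 0.1414]
orientation: [180.0, -0.0, -10.1]
ft_force: [-0.8, -0.4, -1.3]
finger_gap: 0.198
grip_force: 45.0
```

```bash
python3 - <<'E'
from go import *
rel(.462,-.0275,.112,-10.1)
snap('wrist','w5')
D=load('w5')
im=D['im'][200:275,270:360,::-1]
cv2.imwrite('pics/w5c.png',cv2.resize(im,None,fx=7,fy=7,interpolation=cv2.INTER_CUBIC))
E
```

```text
t 9.725 pos [ 0.4628 -0.0259  0.1414] [ 1.7998e+02 -1.0000e-02 -1.0120e+01] q7 -85.9 F [-0.83 -0.42 -1.26]
shift [-0.0005  0.0017  0.0294] turn [ 0.0004 -0.0001 -0.0003]
```

View pics/w5c.png

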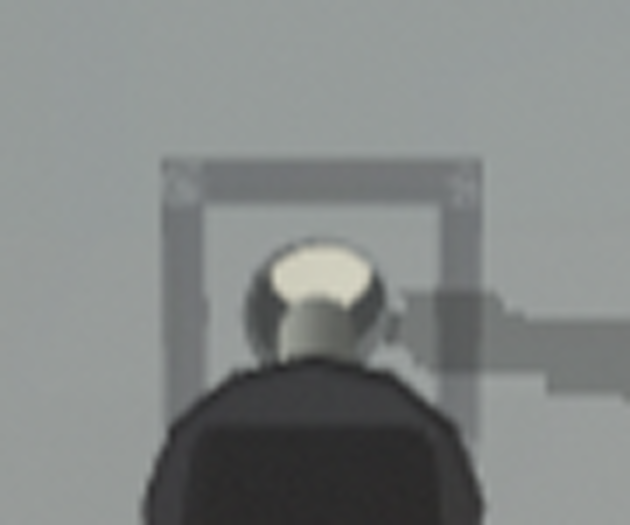

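The close crop shows the mouth centred near (317,306) and the pin centred at 316.5, lined up across. The tip is about 0.6 mm short in x, so I'll correct that and descend into the hole.

Call:
play_rows([
  [0.0007,0,0,0,0,0],
  [0,0,0.004,0,0,0],
  [0,0,0.004,0,0,0],
  [0,0,0.004,0,0,0],
  [0,0,0.004,0,0,0],
  [0,0,0.004,0,0,0],
  [0,0,0,0,0,0],
  [0,0,0,0,0,0],
])

```text
t: 10.78
position: [0.4633, -0.0258, 0.1214]
orientation: [180.0, -0.0, -10.1]
ft_force: [-0.5, -0.1, -0.5]
finger_gap: 0.199
grip_force: 45.0
```

Call:
play_rows([
  [0,0,0.002,0,0,0],
  [0,0,0.002,0,0,0],
  [0,0,0.001,0,0,0],
  [0,0,0,0,0,0],
  [0,0,0,0,0,0],
])

```text
t: 11.4
position: [0.4634, -0.0258, 0.1164]
orientation: [-180.0, -0.0, -10.1]
ft_force: [0.0, -0.1, 1.3]
finger_gap: 0.199
grip_force: 45.0
```

Call:
play_rows([
  [0,0,0.001,0,0,0],
  [0,0,0.001,0,0,0],
  [0,0,0,0,0,0],
  [0,0,0,0,0,0],
])

```text
t: 11.9
position: [0.4634, -0.0258, 0.1144]
orientation: [-180.0, -0.0, -10.1]
ft_force: [0.1, 0.9, 2.4]
finger_gap: 0.2
grip_force: 45.0
```

Call:
play_rows([
  [0,0,0.001,0,0,0],
  [0,0,0.001,0,0,0],
  [0,0,0,0,0,0],
  [0,0,0,0,0,0],
])

```text
t: 12.4
position: [0.4634, -0.0258, 0.1124]
orientation: [-180.0, -0.0, -10.1]
ft_force: [-0.4, 0.4, 4.7]
finger_gap: 0.199
grip_force: 45.0
```

Call:
play_rows([
  [0,0,0.001,0,0,0],
  [0,0,0,0,0,0],
  [0,0,0,0,0,0],
])

```text
t: 12.78
position: [0.4638, -0.0259, 0.1118]
orientation: [-180.0, -0.0, -10.1]
ft_force: [-0.3, 0.2, 9.3]
finger_gap: 0.201
grip_force: 45.0
```

Call:
play_rows([
  [0,0,0.0005,0,0,0],
  [0,0,0,0,0,0],
  [0,0,0,0,0,0],
  [0,0,0,0,0,0],
  [0,0,0,0,0,0],
])

```text
t: 13.4
position: [0.4641, -0.0259, 0.1116]
orientation: [-180.0, -0.1, -10.1]
ft_force: [-1.3, 0.5, 14.7]
finger_gap: 0.2
grip_force: 45.0
```

```bash
python3 - <<'E'
from go import *
rel(.463,-.026,.112,-10.1)
snap('scene','s6');snap('wrist','w6')
a=load('s6')['im'][140:340,140:380,::-1]; b=load('w6')['im'][150:300,240:400,::-1]
cv2.imwrite('pics/f.png',np.hstack([cv2.resize(a,(480,400)),cv2.resize(b,(320,400))]))
E
```

```text
t 13.4 pos [ 0.4641 -0.0259  0.1116] [-1.7995e+02 -7.0000e-02 -1.0100e+01] q7 -82.5 F [-1.27  0.54 14.66]
shift [-0.001   0.0003 -0.0004] turn [-0.0008 -0.0012 -0.    ]
```

View pics/f.png

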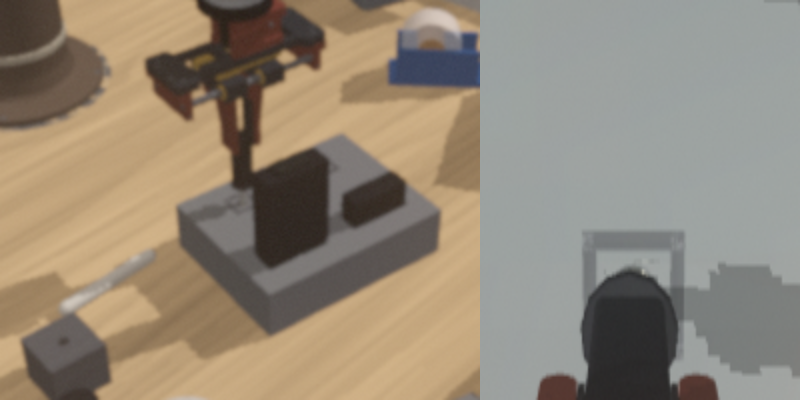

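The picture shows the pin in the hole directly in front of the standing terminal, with the terminal, battery and bystanders undisturbed. The force rose along the spring and then jumped at the stop, from 4.7 to 14.7 N for about 0.8 mm of travel.

```bash
python3 -c "
from workcell import manip
print(manip.close_job())"
```

```text
the job is handed in; nothing more can be done
None
```

The reset pin, still in the gripper, is holding the right bay's button (the terminal's bay) against its stop at about 15 N. I handed the job in at about 13.5 s; no verdict was returned.

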